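Lock the coin canister in its counter clamp and hold it shut

TASK

Lock the coin canister into its clamp on the shop counter: first press the canister straight down until it is fully home in its seat, then swing the open clamp half shut against the fixed half, and put the loose locking pin from its wooden rest down through the lined-up holes until its head sits on the top lug. Then let go of the pin, pinch the two flat clamp ears together from above with one finger on each ear, and finish holding there: the program ends with the gripper still squeezing the ears shut, ready for a colleague to fit the seal. Leave the other things on the counter alone.

Things in the scene. Friction and masses are not known exactly. Their poses are not given: they have to be found in the camera images.
- jig: The clamp's fixed base, a grey slab 150 x 110 x 20 mm on the counter; origin at counter level under the canister's axis (the slab reaches 67 mm to -x, 83 mm to +x of it). Its x runs along the split between the clamp halves, from the hinge past the canister to the ears and lugs; y towards the swinging half; z up. Place and yaw vary. Two plain steel clamp halves stand on it.
- fixed_half: Unmoving steel half (base's -y side): half shell, radius 33 inside, 38 mm outside, with a flat upright ear and at its end two level lugs. Origin and axes as the base. Top edges 74 mm above the counter. Ear 8 mm thick (base y -8.5 to -0.5), to x = 86 mm. Lugs 28 (x 86 to 114) by 30 by 10 mm, centred on the split, tops at 74 and 44 mm, each with a vertical 13 mm hole.
- fixed_ear (a point): Middle of the fixed ear's top edge, at (61, -4.5, 74) mm in the base's frame. The flat part of the ear that fingers can pinch reaches from x = 40 to 86 mm.
- gate (a joint): The swinging steel half, a mirror image with an upright hinge: rad, 0 shut (ears 1 mm apart, 17 mm over both), growing as it swings to the base's +y (counter-clockwise from above) to 1.5; starts at 0.6 to 1.2. Light friction (1 N at the ear) keeps it where left. Ear 8 mm thick, 24 to 74 mm above the counter; one lug 28 x 30 x 10 mm, top at 59 mm, goes between the two fixed lugs.
- gate_ear (a point): Middle of the top edge of the swinging ear, 74 mm above the counter, 109 mm from the hinge axis. The ear runs straight away from the hinge axis; its outer face lies 4 mm beyond this point on the side facing away from the fixed half.
- gate_hole (a point): Centre of the upper mouth of the 13 mm hole in the swinging half's lug, 59 mm above the counter, 148 mm from the hinge axis; straight below point clamp_hole when the half is shut.
- clamp_hinge (a point): On the hinge axis (vertical), 74 mm above the counter, 48 mm from the canister's axis, away from the ears.
- clamp_hole (a point): Centre of the upper mouth of the 13 mm hole in the top fixed lug, 74 mm above the counter, at (100, 0, 74) mm in the base's frame. The pin goes straight down here through three lugs; 54 mm below the mouth is the base slab.
- canister (a joint): How far the coin canister is pressed into its seat, m: it starts 0 to 5 mm in and is fully home at 14 mm. A snug fit: it takes some 3 to 7 N of push and stays where it is left.
- canister_top (a point): Centre of the canister's flat black cap, an aluminium cylinder 60 mm across; 112 mm above the counter at joint value 0, 98 mm when home.
- pin: The loose locking pin, plain steel, upright in its wooden rest: a 10 mm round shank 47 mm long with a tapered nose (4 mm at the tip, 5 mm long) under a 20 mm round head 34 mm tall. Origin at the tip, z up through the head; 81 mm long in all, about 0.09 kg. Fully home in the clamp its tip is 27 mm above the counter.
- pin_head (a point): Grip point on the pin's axis, 69 mm above the tip and 22 mm above the underside of the head (fingertips then clear the lug or rest by about 3 mm).
- pinrest: Fixed wooden block 64 x 64 x 56 mm with a 13 mm hole in which the pin hangs by its head; origin at the centre of its underside. It changes places with the note block.
- noteblock: Bystander: block of striped paper notes 76 x 76 x 45 mm, origin at its underside.
- cup: Bystander: white mug 76 mm across, 85 mm tall, beyond the clamp.
- spare: Bystander: spare closed canister 60 mm across, 95 mm tall, standing free on the counter, not in the clamp.
- marker: Bystander: marker pen 120 x 16 mm, lying beyond the clamp.
- terminal: Bystander: card terminal 150 x 75 x 30 mm, lying beyond the clamp.

How it is judged:
On the way, in this order (a step that is already met when the one before it is completed fails the run):
1. the canister is pressed home while the clamp is still open (value of joint canister above 0.012 m and value of joint gate above 0.3 rad), for 0.1 s.
2. the swinging half is shut against the fixed half, the canister still home (value of joint gate below 0.05 rad and value of joint canister above 0.012 m), for 0.2 s.
3. the pin is through all three lugs, its head on the top lug (z of pin in the frame of jig below 0.031 m and horizontal distance between pin and clamp_hole below 0.005 m and angle between pin's own z axis and vertical below 0.12 rad), for 0.2 s.
At the end, for the whole second after the job is handed in: Through the last second: canister within 2 mm of home, swinging half shut to 0.015 rad, pin within 5 mm of the hole axis, upright (0.12 rad), head within 4 mm of the top lug and untouched, fingers pressing on the fixed half and on the swinging half with over 5 N each (all of step 3 and value of joint canister above 0.012 m and value of joint gate below 0.015 rad and contact force between the fingers and fixed_half above 5 N and contact force between the fingers and gate above 5 N and contact force between the fingers and pin below 0.5 N); the arm keeps its last pose, push and grip.
It fails at once if a bystander is shoved more than 30 mm (distance of any of noteblock, cup, spare, marker, terminal from where it was at the start of the episode above 0.03 m).
It also fails if it takes over 69 s, if anything falls off the work surface, if the arm or the gripper's body presses on something with over 40 N, if the wrist force passes 120 N, or if a joint passes its speed limit or range.

ROBOT

A 7-joint arm with a two-finger parallel gripper is mounted at the origin on the work surface. World frame = base frame: x ahead of the robot, y to its left, z up, the work surface at z = 0. Lengths are in m, angles in rad, forces in N, time in s.
With the tool pointing down it reaches from about 0.425 to 0.925 m from the base axis. Payload 6.8 kg.
Tool frame: the origin (TCP) lies at the very end of the fingers, on their centre line; the grasp point (between the pads) lies 19 mm behind it; z points along the fingers, y is the line along which they close (so a half turn about z gives the same grasp; the last joint's range is limited). The gripper opens to 85 mm and grips with 20 to 120 N. Pads are 22 mm wide; open, the fingers measure 114 mm over their backs; the gripper's body (76 mm by 85 mm) begins 54 mm behind the grasp point. The pads swing forward as they close: fully open they stand 13 mm farther back than shut.
Start: joints at [1.114, 0.477, 0.022, 1.555, -0.011, 1.109, -0.083], TCP at [0.231, -0.634, 0.21] pointing down, gripper open.
Joint ranges: [-2.96, 2.96], [-0.34, 2.1], [-1.41, 1.46], [0.24, 2.44], [-1.37, 4.51], [0.17, 1.92], [-2.96, 2.96]. Speed limits (rad/s): [2.39, 2.39, 3.14, 3.14, 3.14, 3.14, 3.14].

INTERFACE

Orientations are given as a unit quaternion [w, x, y, z].
In Python, from station import bot gives the robot as it stands. The module is installed in compiled form; this text tells all that it offers.
- The arm moves only by the shell command python3 -m jog 'ROWS' [OPENING] [FORCE]. ROWS is JSON, a list of rows, each a list of 4 numbers: the shift along the tool's x, y, z in cm, then the turn about the tool's z in rad. In form: [[x, y, z, spin], ...]. A call has 1 to 20 rows; each row is the pose to reach, as a shift and turn from the pose commanded when the call began, along the tool's axes at that moment; what a row does not reach only later rows make up. A row lasts 1/12 s, in which the tool goes at most 41.7 mm and 7.16 degrees, less where a joint would pass 70% of its speed; a pose out of reach is approached as far as the arm can. A call with a gripper value outside its range is refused whole. OPENING is the closure, from -1 (fully open) to 1 (shut), set as the call begins (- or left out, the last holds). The fingers move at their own pace and stop on an object; FORCE is the grip in N (left out, the last holds). Time passes only in rows, so rows that repeat a pose let the fingers close. It gives the time, the measured TCP pose, the force, the opening and the grip force at its end, in the units of the state.
- bot.get_obs(): the state, without advancing time (a new reading comes with each control period).
- bot.read_camera(name): name is "side" or "top" or "wrist"; returns a dict with "pixels" (384x512x3 uint8, red, green, blue), "depth" (384x512 float32, m along the optical axis (not along the pixel's ray), 0 where there is no reading), "fovy" (degrees; the focal length in pixels is half the picture's height over the tangent of half this angle, whatever the lens; pixels are square), "cx", "cy" (the principal point, pixels), "distortion" ([k1, k2, p1, p2, k3] as OpenCV has them; the pictures are not rectified), "pose" (4x4, takes a point from camera to world coordinates). Camera axes: x right, y down, z forward; pixel columns grow to the right and rows downward; lengths in m; the calibration is good to about 2 mm. A picture is of the moment at which its call begins.
- bot.hand_in(): hands the job in; it is judged then, once.
The state is a dict: "t": time; "q": joint angles; "joint_vel": joint speeds; "joint_torque": joint torques, N m; "eef_pos": TCP position; "tool_rot": TCP orientation; "contact_force": force on the tool from outside, world axes, zero at the start; "torque": the same for the moment, N m; "gripper_width": opening from 0.0 (shut) to 1.0 (fully open); "grasp_force": force on a finger pad.
Only numpy, scipy, OpenCV 4.12 (cv2) and the standard library are available. Lean on these libraries where they do the work, as an engineer would, in place of code of your own. Each camera call takes 0.05 s, during which the arm holds its last target. There are 200 camera calls.

## Working session

There is one attempt and no reset: what is moved stays moved. The work goes in short steps, Python scripts to look and compute and a shell command to move; the robot and the scene stay as the last step left them, time stands still between calls to the robot, and variables do not carry over. Pictures are saved under pics/ and viewed, at most 10 in all, crops included, and the job is handed in when it is done.

```bash
mkdir -p pics
cat > h.py <<'E'
import numpy as np, cv2
from station import bot
def cam(n,save=None):
    c=bot.read_camera(n)
    if save: cv2.imwrite('pics/'+save,c['pixels'][:,:,::-1])
    return c
def K(c):
    f=192/np.tan(np.radians(c['fovy'])/2); return np.array([[f,0,c['cx']],[0,f,c['cy']],[0,0,1.]])
def cloud(c):
    h,w=c['depth'].shape; u,v=np.meshgrid(np.arange(w),np.arange(h))
    p=cv2.undistortPoints(np.stack([u,v],-1).reshape(-1,1,2).astype(np.float64),K(c),np.array(c['distortion'])).reshape(h,w,2)
    P=np.dstack([p,np.ones((h,w))])*c['depth'][...,None]
    T=np.array(c['pose']); P=P@T[:3,:3].T+T[:3,3]; P[c['depth']==0]=np.nan; return P
E
python3 - <<'E'
from h import *
np.set_printoptions(precision=4,suppress=True)
o=bot.get_obs(); print(o)
a=cam('top','top0.png'); b=cam('side','side0.png')
for n,c in(('top',a),('side',b)):
    np.savez('pics/'+n+'0.npz',P=cloud(c),rgb=c['pixels']); print(n,c['fovy'],c['distortion'],c['pose'])
cv2.imwrite('pics/both0.png',cv2.resize(np.hstack([a['pixels'],b['pixels']])[:,:,::-1],(800,300)))
E
```

```text
{'t': 0.0, 'q': array([ 1.1139,  0.4778,  0.0223,  1.5564, -0.0115,  1.1093, -0.0831]), 'joint_vel': array([ 0.    ,  0.0009, -0.0025,  0.0005,  0.0002, -0.0002,  0.001 ]), 'joint_torque': array([  0.0015, -59.6447,   1.6087, -28.1191,   0.0126,   0.0095,
         0.    ]), 'eef_pos': array([ 0.2305, -0.6338,  0.2085]), 'tool_rot': array([-0.0009,  0.9848,  0.1735, -0.0002]), 'contact_force': array([-0.5451,  0.7866, -0.1684]), 'torque': array([0.0294, 0.0382, 0.0617]), 'grasp_force': 0.0, 'gripper_width': 1.0011782549778783}
top 42.94721435474025 [-0.0746  0.      0.      0.      0.    ] [[ 0.0033 -0.9891  0.1473  0.4486]
 [-0.9999 -0.0054 -0.0136  0.0037]
 [ 0.0143 -0.1473 -0.989   1.1128]
 [ 0.      0.      0.      1.    ]]
side 51.10199087759977 [-0.1116  0.      0.      0.      0.    ] [[ 0.9719 -0.1093  0.2087  0.405 ]
 [-0.2348 -0.5211  0.8205 -0.7277]
 [ 0.019  -0.8464 -0.5321  0.5506]
 [ 0.      0.      0.      1.    ]]
```

View pics/top0.png

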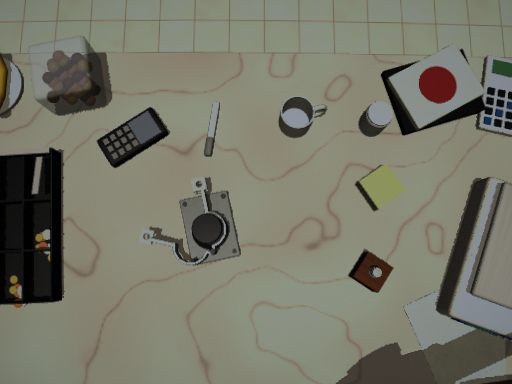

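View pics/side0.png

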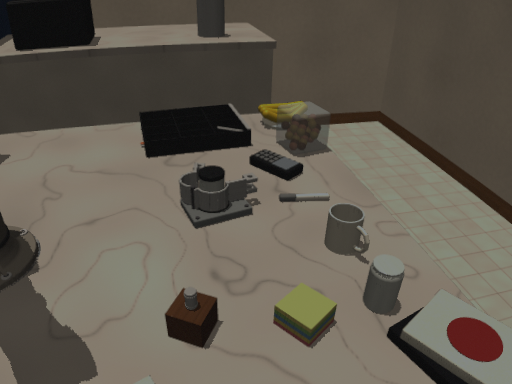

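The top view shows the canister cap near (208,230), the fixed lug at (201,185), the open gate lug at (147,235) and the hinge near (205,262). The pin head is at (376,271) in its brown rest. The side view agrees. Next I measure these.

Run:
```python
from h import *
np.set_printoptions(precision=4,suppress=True)
d=np.load('pics/top0.npz'); P=d['P']; z=P[...,2]
def blob(r,zl,zh,P=P):
    u0,u1,v0,v1=r; Q=P[v0:v1,u0:u1].reshape(-1,3); return Q[(Q[:,2]>zl)&(Q[:,2]<zh)]
def mec(q): 
    (x,y),r=cv2.minEnclosingCircle((q[:,:2]*1e3).astype(np.float32)); return x,y,r
print('counter z',np.nanmedian(z[280:320,200:300]))
q=blob((185,235,205,260),.09,.125); print('cap',len(q),np.median(q[:,2]),mec(q),q.mean(0))
q=blob((170,250,180,275),.015,.024); print('slab',len(q),np.median(q[:,2]),cv2.minAreaRect((q[:,:2]*1e3).astype(np.float32)))
q=blob((345,400,245,295),.078,.12); print('pinhead',len(q),np.median(q[:,2]),mec(q),q.mean(0))
q=blob((345,400,245,295),.045,.065); print('rest',len(q),np.median(q[:,2]),cv2.minAreaRect((q[:,:2]*1e3).astype(np.float32)))
q=blob((190,215,175,195),.066,.082); print('fixlug',len(q),np.median(q[:,2]),q.mean(0),cv2.minAreaRect((q[:,:2]*1e3).astype(np.float32)))
q=blob((138,160,225,246),.05,.066); print('gatelug',len(q),np.median(q[:,2]),q.mean(0),cv2.minAreaRect((q[:,:2]*1e3).astype(np.float32)))
q=blob((130,260,165,280),.068,.08); print('tops',len(q)); np.save('pics/tops.npy',q)
s=np.load('pics/side0.npz')['P'].reshape(-1,3)
for n,c in(('pin',(.36,-.31)),):pass
q=s[(s[:,2]>.085)&(s[:,2]<.13)]; 
rgb=np.dstack([d['rgb'][165:285,125:260]])[:,:,::-1]
cv2.imwrite('pics/crop0.png',cv2.resize(rgb,None,fx=5,fy=5,interpolation=cv2.INTER_CUBIC))
sp=s[(np.abs(s[:,0]-.36)<.1)&(s[:,2]>.078)&(s[:,1]<-.1)&(s[:,0]<.45)]; print('side pin',len(sp),sp.mean(0),mec(sp) if len(sp) else '')
sc=s[(s[:,2]>.095)&(s[:,2]<.125)&(s[:,1]>0)&(s[:,0]<.55)&(s[:,0]>.3)]; print('side cap',len(sc),np.median(sc[:,2]),mec(sc))
```

```text
counter z -0.00033733503051980307
cap 715 0.10950133872514756 (516.0241088867188, 96.59555053710938, 30.896337509155273) [0.5158 0.0962 0.1094]
slab 1999 0.019814684933060933 ((522.08203125, 107.22969818115234), (150.16615295410156, 128.4556427001953), 12.448806762695312)
pinhead 90 0.08892244683462758 (427.7662353515625, -258.5870056152344, 10.805846214294434) [ 0.428  -0.2575  0.0882]
rest 840 0.05555709599138936 ((427.6202392578125, -258.6268005371094), (66.83250427246094, 65.01655578613281), 56.3250732421875)
fixlug 182 0.07347971137227272 [0.612  0.1173 0.0734] ((609.218017578125, 117.18559265136719), (38.496795654296875, 30.049509048461914), 12.63068962097168)
gatelug 156 0.05898053155050598 [0.5037 0.2319 0.0587] ((503.1700439453125, 231.51150512695312), (29.070222854614258, 30.133960723876953), 78.48330688476562)
tops 632
side pin 140 [ 0.4253 -0.2635  0.0864] (425.3630676269531, -260.6196594238281, 10.397730827331543)
side cap 799 0.10919133041514628 (479.0532531738281, 1237.90380859375, 1175.1549072265625)
```

View pics/crop0.png

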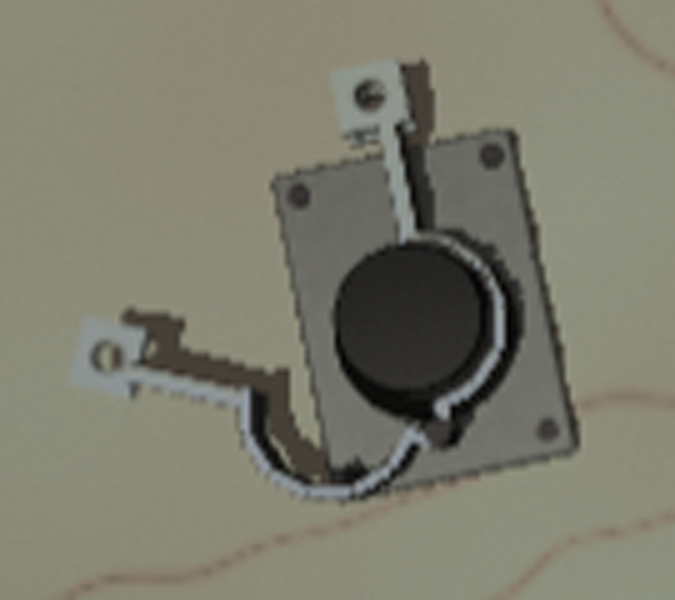

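```bash
cat >> h.py <<'E'
O=np.array([.516,.0965]); YAW=np.radians(12.45)
def jw(x,y): c,s=np.cos(YAW),np.sin(YAW); return O+[c*x-s*y,s*x+c*y]
def go(x,y,z,yaw=YAW):
    """shift (cm, tool axes) and spin from the measured pose to a world target, tool x at yaw"""
    from scipy.spatial.transform import Rotation as R
    o=bot.get_obs(); w=o['tool_rot']; M=R.from_quat([*w[1:],w[0]]).as_matrix()
    d=M.T@(np.array([x,y,z])-o['eef_pos'])*100; cur=np.arctan2(M[1,0],M[0,0])
    print('shift',np.round(d,2),'spin',round((cur-yaw+np.pi)%(2*np.pi)-np.pi,3),'at',np.round(o['eef_pos'],4),'yaw',round(cur,4),'tilt',np.round(M[:2,2],3))
E
python3 -c "
from h import *
go(.516,.0965,.16)"
```

```text
shift [ 51.79 -58.87   4.95] spin 0.132 at [ 0.2305 -0.6338  0.2086] yaw 0.3488 tilt [-0.001  0.001]
```

```bash
python3 -m jog '[[51.8,-58.9,3,0.132],[51.8,-58.9,3,0.132],[51.8,-58.9,3,0.132],[51.8,-58.9,3,0.132],[51.8,-58.9,3,0.132],[51.8,-58.9,3,0.132],[51.8,-58.9,3,0.132],[51.8,-58.9,3,0.132],[51.8,-58.9,3,0.132],[51.8,-58.9,3,0.132],[51.8,-58.9,3,0.132],[51.8,-58.9,3,0.132],[51.8,-58.9,3,0.132],[51.8,-58.9,3,0.132],[51.8,-58.9,3,0.132],[51.8,-58.9,3,0.132],[51.8,-58.9,3,0.132],[51.8,-58.9,3,0.132],[51.8,-58.9,3,0.132],[51.8,-58.9,3,0.132]]' 1 60; python3 -c "
from h import *
print(bot.get_obs()['gripper_width'])
go(.516,.0965,.115)"
```

```text
t: 1.77
eef_pos: [0.5175, 0.1048, 0.1796]
tool_rot: [-0.002, 0.994, 0.113, 0.001]
contact_force: [0.1, 0.1, 0.6]
gripper_width: 0.002
grasp_force: 0.0
0.0020051177675578483
shift [-0.35  0.81  6.45] spin 0.009 at [0.5175 0.1048 0.1796] yaw 0.2262 tilt [0.001 0.005]
```

```bash
python3 -m jog '[[0,0,0,0],[0,0,0,0],[0,0,0,0],[0,0,0,0]]'; python3 -c "
from h import *
go(.516,.0965,.113)"
```

```text
t: 2.1
eef_pos: [0.5159, 0.0943, 0.1794]
tool_rot: [0.0, 0.994, 0.107, -0.0]
contact_force: [-0.0, 0.0, 0.1]
gripper_width: -0.001
grasp_force: 0.0
shift [ 0.06 -0.22  6.64] spin -0.003 at [0.5159 0.0943 0.1794] yaw 0.2142 tilt [-0.    -0.001]
```

```bash
python3 -m jog '[[0,-0.2,3,0],[0,-0.2,6,0],[0,-0.2,6.6,0],[0,-0.2,7,0],[0,-0.2,7.4,0],[0,-0.2,7.8,0],[0,-0.2,8.1,0],[0,-0.2,8.3,0],[0,-0.2,8.3,0],[0,-0.2,8.3,0],[0,-0.2,8.3,0]]'
```

```text
t: 3.02
eef_pos: [0.516, 0.0983, 0.0969]
tool_rot: [-0.0, 0.994, 0.108, 0.0]
contact_force: [0.1, -0.4, 0.3]
gripper_width: -0.001
grasp_force: 0.0
```

```bash
python3 -m jog '[[0,0,0.2,0],[0,0,0.4,0],[0,0,0.4,0]]';python3 - <<'E'
from h import *
P=cloud(cam('side','side1.png')).reshape(-1,3)
q=P[(np.hypot(P[:,0]-.516,P[:,1]-.0965)<.029)&(P[:,2]>.08)]
h,e=np.histogram(q[:,2],np.arange(.08,.13,.002)); print(h,e[:-1])
E
```

```text
t: 3.27
eef_pos: [0.5155, 0.0981, 0.0921]
tool_rot: [0.0, 0.994, 0.108, -0.0]
contact_force: [-0.2, -0.1, 0.0]
gripper_width: -0.001
grasp_force: 0.0
[  6   8   3   6   9   6   9   5   3   4   3   1   3  10 137  39   1   9
   3   4   9   9   8   8] [0.08  0.082 0.084 0.086 0.088 0.09  0.092 0.094 0.096 0.098 0.1   0.102
 0.104 0.106 0.108 0.11  0.112 0.114 0.116 0.118 0.12  0.122 0.124 0.126]
```

View pics/side1.png

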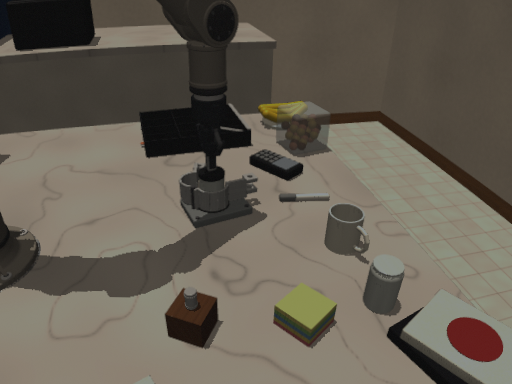

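Run:
```python
from h import *
c=cam('top','top1.png')
P=cloud(c); z=P[...,2]
d=np.load('pics/top0.npz')['P']
T=np.linalg.inv(np.array(c['pose'])); 
for p in ([.516,.0965,.1095],bot.get_obs()['eef_pos'],[0.428,-.2585,.09]):
    q=T[:3,:3]@np.array(p)+T[:3,3]; uv,_=cv2.projectPoints(q[None],np.zeros(3),np.zeros(3),K(c),np.array(c['distortion'])); print(p,uv.ravel())
```

```text
[0.516, 0.0965, 0.1095] [206.28646574 228.39540346]
[0.51567258 0.09811546 0.09235384] [206.25949316 229.10358951]
[0.428, -0.2585, 0.09] [376.8975625  271.74646306]
```

The side view shows the closed fingers right over the cap at about (211,170). The cap still measures 109 mm, so I measure how high the fingertips really are.

Run:
```python
from h import *
np.set_printoptions(precision=4,suppress=True,linewidth=150)
c=cam('side'); P=cloud(c)
for v in range(140,186,3): print(v,P[v,204:220:3].round(3).tolist())
cv2.imwrite('pics/crop1.png',cv2.resize(c['pixels'][110:220,160:270,::-1],None,fx=5,fy=5,interpolation=cv2.INTER_CUBIC))
```

```text
140 [[0.5, 0.083, 0.194], [0.507, 0.082, 0.193], [0.512, 0.074, 0.196], [0.519, 0.074, 0.196], [0.521, 0.046, 0.207], [0.527, 0.044, 0.208]]
143 [[0.5, 0.084, 0.186], [0.507, 0.087, 0.184], [0.514, 0.087, 0.184], [0.514, 0.041, 0.204], [0.52, 0.039, 0.204], [0.527, 0.041, 0.203]]
146 [[0.502, 0.102, 0.171], [0.506, 0.08, 0.18], [0.513, 0.084, 0.178], [0.514, 0.045, 0.195], [0.52, 0.038, 0.197], [0.527, 0.046, 0.193]]
149 [[0.502, 0.102, 0.163], [0.506, 0.085, 0.17], [0.51, 0.062, 0.18], [0.514, 0.047, 0.187], [0.521, 0.05, 0.185], [0.529, 0.054, 0.182]]
152 [[0.502, 0.105, 0.154], [0.506, 0.083, 0.164], [0.51, 0.063, 0.173], [0.516, 0.058, 0.175], [0.524, 0.07, 0.169], [0.53, 0.063, 0.171]]
155 [[0.537, 0.409, -0.001], [0.506, 0.086, 0.155], [0.51, 0.064, 0.165], [0.517, 0.068, 0.163], [0.524, 0.071, 0.161], [0.583, 0.401, -0.002]]
158 [[0.533, 0.386, 0.0], [0.507, 0.093, 0.144], [0.513, 0.088, 0.146], [0.52, 0.089, 0.145], [0.57, 0.377, 0.001], [0.579, 0.377, -0.0]]
161 [[0.53, 0.363, 0.001], [0.506, 0.091, 0.138], [0.513, 0.089, 0.138], [0.519, 0.088, 0.138], [0.567, 0.362, -0.002]
[... 449 characters left out ...]
0.498, 0.09, 0.108], [0.504, 0.087, 0.109], [0.511, 0.084, 0.11], [0.518, 0.083, 0.11], [0.525, 0.083, 0.109], [0.531, 0.081, 0.109]]
176 [[0.496, 0.073, 0.109], [0.502, 0.074, 0.108], [0.509, 0.072, 0.109], [0.515, 0.068, 0.11], [0.523, 0.07, 0.108], [0.529, 0.07, 0.107]]
179 [[0.495, 0.075, 0.101], [0.501, 0.068, 0.104], [0.508, 0.065, 0.105], [0.515, 0.067, 0.103], [0.522, 0.066, 0.103], [0.529, 0.069, 0.1]]
182 [[0.495, 0.074, 0.094], [0.501, 0.071, 0.094], [0.508, 0.066, 0.096], [0.515, 0.067, 0.095], [0.522, 0.067, 0.094], [0.529, 0.069, 0.092]]
185 [[0.495, 0.077, 0.084], [0.501, 0.071, 0.087], [0.508, 0.067, 0.088], [0.514, 0.067, 0.087], [0.521, 0.067, 0.087], [0.529, 0.073, 0.082]]
```

View pics/crop1.png

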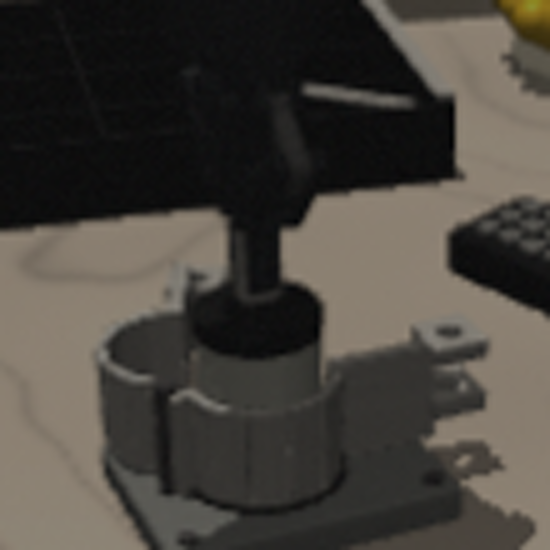

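The fingertip's lower edge is at z of about 0.12, although the reported TCP is 0.092 and there is no contact force. The real tip is therefore roughly 25 mm higher than reported. I descend guided by force.

```bash
python3 -m jog '[[0,0,0.3,0],[0,0,0.6,0],[0,0,0.6,0],[0,0,0.6,0]]'; python3 -m jog '[[0,0,0.3,0],[0,0,0.5,0],[0,0,0.5,0]]'
```

```text
t: 3.75
eef_pos: [0.5156, 0.0981, 0.0862]
tool_rot: [0.0, 0.994, 0.108, -0.0]
contact_force: [1.7, 0.3, -0.1]
gripper_width: -0.0
grasp_force: 0.0
t: 4.0
eef_pos: [0.5157, 0.0981, 0.0812]
tool_rot: [0.0, 0.994, 0.108, -0.0]
contact_force: [-0.6, -0.1, 0.3]
gripper_width: 0.004
grasp_force: 0.0
```

Run:
```python
from h import *
o=bot.get_obs(); print(o['q'])
c=cam('side'); P=cloud(c)
for v in range(162,180): print(v,P[v,207:217:3].round(3).tolist())
w=cam('wrist'); np.set_printoptions(precision=4,suppress=True); print(w['pose'],w['fovy'])
Q=cloud(w).reshape(-1,3); print(np.nanpercentile(Q[:,2],[1,5,25,50,90]))
q=Q[np.hypot(Q[:,0]-.516,Q[:,1]-.0965)<.028]; print(np.histogram(q[:,2],np.arange(.05,.2,.01)))
```

```text
[ 0.00678771  0.42779592 -0.38605024  2.00349812  0.23067584  0.75198371
 -1.8712835 ]
162 [[0.506, 0.093, 0.134], [0.512, 0.087, 0.137], [0.519, 0.089, 0.135], [0.565, 0.353, -0.0]]
163 [[0.506, 0.091, 0.132], [0.512, 0.084, 0.135], [0.519, 0.088, 0.133], [0.564, 0.343, 0.001]]
164 [[0.506, 0.091, 0.13], [0.512, 0.088, 0.131], [0.519, 0.088, 0.13], [0.563, 0.336, 0.002]]
165 [[0.506, 0.094, 0.126], [0.512, 0.083, 0.131], [0.519, 0.085, 0.129], [0.563, 0.335, -0.002]]
166 [[0.506, 0.093, 0.124], [0.512, 0.086, 0.127], [0.519, 0.086, 0.126], [0.561, 0.325, 0.001]]
167 [[0.506, 0.094, 0.121], [0.511, 0.084, 0.126], [0.519, 0.087, 0.123], [0.56, 0.32, -0.0]]
168 [[0.505, 0.092, 0.119], [0.512, 0.087, 0.121], [0.519, 0.088, 0.12], [0.53, 0.118, 0.103]]
169 [[0.505, 0.089, 0.118], [0.511, 0.086, 0.119], [0.519, 0.087, 0.118], [0.53, 0.114, 0.103]]
170 [[0.505, 0.092, 0.114], [0.511, 0.085, 0.117], [0.519, 0.088, 0.115], [0.529, 0.109, 0.103]]
171 [[0.505, 0.091, 0.112], [0.511, 0.086, 0.114], [0.518, 0.087, 0.113], [0.528, 0.104, 0.103]]
172 [[0.505, 0.092, 0.109], [0.511, 0.084, 0.113], 
[... 439 characters left out ...]
0.503, 0.08, 0.102], [0.51, 0.079, 0.102], [0.516, 0.075, 0.104], [0.523, 0.076, 0.102]]
178 [[0.502, 0.074, 0.103], [0.509, 0.076, 0.101], [0.516, 0.073, 0.102], [0.522, 0.071, 0.103]]
179 [[0.502, 0.069, 0.103], [0.509, 0.07, 0.102], [0.515, 0.07, 0.101], [0.522, 0.069, 0.101]]
[[ 0.2155 -0.9234 -0.3176  0.5984]
 [-0.9765 -0.204  -0.0695  0.1167]
 [-0.0006  0.3251 -0.9457  0.2465]
 [ 0.      0.      0.      1.    ]] 68.94061253214839
[-0.0007 -0.0002  0.0006  0.0013  0.1747]
(array([   0,    0,    0,    0,    0, 3795,  452,  570,  552, 1156, 2704,
       1864, 2135, 4252, 3226]), array([0.05, 0.06, 0.07, 0.08, 0.09, 0.1 , 0.11, 0.12, 0.13, 0.14, 0.15,
       0.16, 0.17, 0.18, 0.19, 0.2 ]))
```

The cap has dropped to 0.1025, so the tip sits about 21 mm above the reported TCP. I keep pressing.

```bash
python3 -m jog '[[0,0,0.2,0],[0,0,0.4,0],[0,0,0.6,0],[0,0,0.7,0],[0,0,0.7,0],[0,0,0.7,0]]'
python3 - <<'E'
from h import *
P=cloud(cam('side')).reshape(-1,3)
q=P[(np.hypot(P[:,0]-.516,P[:,1]-.0965)<.029)&(P[:,2]>.09)&(P[:,2]<.108)]; print('cap',np.median(q[:,2]))
print(bot.get_obs()['contact_force'],bot.get_obs()['joint_torque'])
E
```

```text
t: 4.6
eef_pos: [0.5158, 0.0981, 0.0762]
tool_rot: [0.0, 0.994, 0.108, 0.0]
contact_force: [-7.5, -2.5, 22.4]
gripper_width: 0.004
grasp_force: 11.3
cap 0.09749891387619275
[-7.47044495 -1.93258288 22.7056368 ] [-3.82401869e-01 -3.81237495e+01 -2.46198691e+00 -1.91680437e+01
  4.42333845e-01 -2.57130861e+00 -1.22107347e-03]
```

The canister is home: cap at 97.5 mm, pushing with 22 N. Next I raise the arm and plan the gate push.

```bash
python3 -m jog '[[0,0,-1,0],[0,0,-3.5,0],[0,0,-3.5,0],[0,0,-3.5,0],[0,0,-3.5,0]]'
python3 - <<'E'
from h import *
np.set_printoptions(precision=4,suppress=True)
c=cam('top'); Q=cloud(c); q=Q[225:246,138:160].reshape(-1,3); q=q[(q[:,2]>.05)&(q[:,2]<.066)]; print('gatelug',len(q),q.mean(0))
c=cam('side'); P=cloud(c)
e=bot.get_obs()['eef_pos']; m=(np.hypot(P[...,0]-e[0],P[...,1]-e[1])<.075)&(P[...,2]>.1)
Qm=P[m]-e
for z in np.arange(.01,.16,.008):
    s=Qm[(Qm[:,2]>=z)&(Qm[:,2]<z+.008)]
    if len(s): print(round(z,3),len(s),'x',np.percentile(s[:,0],[3,97]),'y',np.percentile(s[:,1],[3,50]))
for g,d in ((1.12,35),(1.12,19.5),(.9,19.5),(.7,19.5),(.5,19.5),(.35,19.5),(.2,19.5),(.1,19.5),(0,19.5),(0,17.5)):
    x,y=-48+109*np.cos(g)-d*np.sin(g),109*np.sin(g)+d*np.cos(g); print(g,d,np.round([x,y],1),jw(x/1e3,y/1e3))
x,y=jw(-.032,.1133); go(x,y,e[2])
E
```

```text
t: 5.07
eef_pos: [0.5156, 0.098, 0.1091]
tool_rot: [0.0, 0.994, 0.108, -0.0]
contact_force: [-0.1, 0.5, -0.0]
gripper_width: -0.001
grasp_force: 0.0
gatelug 95 [0.5007 0.2374 0.0587]
0.018 15 x [-0.0113  0.0086] y [-0.0088 -0.0043]
0.026 29 x [-0.0128  0.0101] y [-0.0137 -0.0063]
0.034 30 x [-0.0122  0.01  ] y [-0.0145 -0.0094]
0.042 37 x [-0.0121  0.0103] y [-0.0145 -0.009 ]
0.05 35 x [-0.0135  0.0103] y [-0.0141 -0.0082]
0.058 18 x [-0.0172  0.0059] y [-0.0136 -0.0103]
0.066 48 x [-0.0176  0.015 ] y [-0.0308 -0.0244]
0.074 52 x [-0.0192  0.0174] y [-0.0393 -0.0236]
0.082 61 x [-0.0199  0.0184] y [-0.045  -0.0204]
0.09 70 x [-0.0208  0.0178] y [-0.051 -0.02 ]
0.098 82 x [-0.0222  0.0208] y [-0.0567 -0.0229]
0.106 112 x [-0.023   0.0219] y [-0.0599 -0.0494]
0.114 88 x [-0.0212  0.0212] y [-0.0529 -0.0278]
0.122 99 x [-0.0213  0.0152] y [-0.0432 -0.0198]
0.13 66 x [-0.0136  0.0157] y [-0.0422 -0.0345]
0.138 43 x [-0.0079  0.0143] y [-0.0374 -0.034 ]
0.146 84 x [-0.0333  0.0299] y [-0.0382 -0.0334]
0.154 127 x [-0.0364  0.03  ] y [-0.0375 -0.0321]
1.12 35 [-32.  113.4] [0.4603 0.2003]
1.12 19.5 [-18.1 106.6] [0.4754 0.1967]
0.9 19.5 [ 4.5 97.5] [0.4994 0.1927]
0.7 19.5 [22.8 85.1] [0.5199 0.1845]
0.5 19.5 [38.3 69.4] [0.5385 0.1725]
0.35 19.5 [47.7 55.7] [0.5506 0.1612]
0.2 19.5 [55.  40.8] [0.5609 0.1482]
0.1 19.5 [58.5 30.3] [0.5666 0.1387]
0 19.5 [61.  19.5] [0.5714 0.1287]
0 17.5 [61.  17.5] [0.5718 0.1267]
shift [ -3.16 -11.18   0.  ] spin -0.0 at [0.5152 0.0979 0.1086] yaw 0.2168 tilt [-0.001 -0.   ]
```

The whole gripper sits about 21 mm further back than the reported TCP, so true tip z = eef z + 0.021. I move to the outside of the gate ear.

```bash
python3 -m jog '[[-1.6,-4,0,0],[-3.2,-7.5,0,0],[-3.2,-11.2,0,0],[-3.2,-11.2,0,0],[-3.2,-11.2,0,0],[-3.2,-11.2,3,0],[-3.2,-11.2,6,0],[-3.2,-11.2,8,0],[-3.2,-11.2,8,0],[-3.2,-11.2,8,0],[-3.2,-11.2,8,0]]'
python3 - <<'E'
from h import *
c=cam('top'); Q=cloud(c); q=Q[220:250,130:165].reshape(-1,3); q=q[(q[:,2]>.05)&(q[:,2]<.066)]; print('gatelug',len(q),q.mean(0))
x,y=jw(-.032,.1134);go(x,y,.029)
E
```

```text
t: 6.08
eef_pos: [0.4613, 0.2003, 0.0302]
tool_rot: [-0.0, 0.994, 0.108, 0.0]
contact_force: [0.5, 0.2, 0.4]
gripper_width: 0.002
grasp_force: 0.0
gatelug 30 [0.51244616 0.22132259 0.05773078]
shift [-0.13 -0.    0.16] spin -0.001 at [0.4616 0.2006 0.0306] yaw 0.2159 tilt [0.002 0.001]
```

```bash
python3 -m jog '[[0.7,0.3,0.1,0],[1.4,0.7,0.1,0],[2.5,1.1,0.1,0],[3.6,1.6,0.1,0],[4.6,2.2,0.1,0],[5.5,2.8,0.1,0],[6.3,3.6,0.1,0],[7.0,4.4,0.1,0],[7.5,5.1,0.1,0],[8.0,5.8,0.1,0],[8.4,6.5,0.1,0],[8.7,7.2,0.1,0],[8.9,7.8,0.1,0],[9.1,8.3,0.1,0],[9.2,8.8,0.1,0],[9.3,9.2,0.1,0],[9.3,9.4,0.1,0],[9.3,9.6,0.1,0],[9.3,9.6,0.1,0],[9.3,9.6,0.1,0]]'
python3 - <<'E'
from h import *
c=cam('side'); cv2.imwrite('pics/crop2.png',cv2.resize(c['pixels'][110:230,150:290,::-1],None,fx=5,fy=5,interpolation=cv2.INTER_CUBIC))
x,y=jw(.061,.0175);go(x,y,.029)
E
```

```text
t: 7.8
eef_pos: [0.5712, 0.1304, 0.0286]
tool_rot: [-0.002, 0.994, 0.11, 0.0]
contact_force: [-2.3, 7.7, -0.6]
gripper_width: 0.0
grasp_force: 3.8
shift [-0.01  0.36 -0.04] spin 0.002 at [0.5711 0.1303 0.0286] yaw 0.2196 tilt [-0.     0.004]
```

View pics/crop2.png

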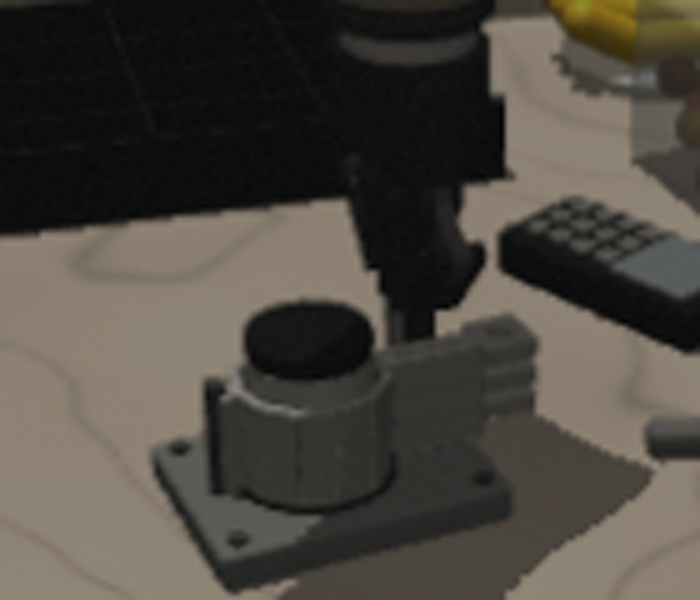

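The gate is shut: the lugs are stacked at crop (510,360) and it holds at about 8 N. I retreat towards the pin and open the fingers.

```bash
python3 -m jog '[[0,-1.5,0,0],[0,-2,0,0],[0,-2,-4,0],[0,-2,-8,0],[0,-2,-12,0],[0,-2,-12,0]]'; python3 -c "
from h import *
go(.427,-.259,.15)"
```

```text
t: 8.35
eef_pos: [0.5726, 0.1483, 0.1568]
tool_rot: [-0.001, 0.994, 0.108, 0.007]
contact_force: [1.3, 0.5, 0.1]
gripper_width: -0.002
grasp_force: 0.0
shift [-22.99  36.64   0.34] spin -0.0 at [0.5726 0.1483 0.1568] yaw 0.2169 tilt [0.013 0.004]
```

```bash
python3 -m jog '[[-23,36.6,0.3,0],[-23,36.6,0.3,0],[-23,36.6,0.3,0],[-23,36.6,0.3,0],[-23,36.6,0.3,0],[-23,36.6,0.3,0],[-23,36.6,0.3,0],[-23,36.6,0.3,0],[-23,36.6,0.3,0],[-23,36.6,0.3,0],[-23,36.6,0.3,0],[-23,36.6,0.3,0],[-23,36.6,0.3,0],[-23,36.6,0.3,0],[-23,36.6,0.3,0],[-23,36.6,0.3,0],[-23,36.6,0.3,0]]' -1 60
python3 - <<'E'
from h import *
np.set_printoptions(precision=4,suppress=True)
go(.427,-.259,.038)
w=cam('wrist','w2.png'); P=cloud(w); Q=P.reshape(-1,3)
q=Q[(Q[:,2]>.082)&(Q[:,2]<.096)&(np.hypot(Q[:,0]-.427,Q[:,1]+.259)<.02)]
print('wrist pinhead',len(q),np.median(q[:,2]),q.mean(0),cv2.minEnclosingCircle((q[:,:2]*1e3).astype(np.float32)))
# clamp geometry from the unoccluded top view
c=cam('top','top2.png'); T=cloud(c); t=T.reshape(-1,3)
q=t[(t[:,2]>.07)&(t[:,2]<.078)&(np.hypot(*(t[:,:2]-jw(.1,0)).T)<.03)]
R=np.array([[np.cos(YAW),-np.sin(YAW)],[np.sin(YAW),np.cos(YAW)]]); j=(q[:,:2]-O)@R*1e3
print('toplug jig', j.min(0),j.max(0),np.median(q[:,2])); k=j[(j[:,0]>88)]; print(k.min(0),k.max(0))
q=t[(t[:,2]>.092)&(t[:,2]<.103)&(np.hypot(*(t[:,:2]-O).T)<.04)];print('cap',np.median(q[:,2]),cv2.minEnclosingCircle((q[:,:2]*1e3).astype(np.float32)))
g=c['pixels']
Ti=np.linalg.inv(c['pose']); h=np.array([*jw(.1,0),.074]); uv,_=cv2.projectPoints((Ti[:3,:3]@h+Ti[:3,3])[None],np.zeros(3),np.zeros(3),K(c),np.array(c['distortion'])); u,v=uv.ravel(); print('hole predicted',u,v)
gr=cv2.cvtColor(g,cv2.COLOR_RGB2GRAY); u0,v0=int(u),int(v); print(gr[v0-9:v0+10,u0-9:u0+10])
E
```

```text
t: 9.77
eef_pos: [0.4223, -0.2594, 0.1455]
tool_rot: [-0.0, 0.994, 0.109, 0.0]
contact_force: [0.8, -0.0, -0.1]
gripper_width: 1.0
grasp_force: 0.0
shift [ 0.46  0.07 10.75] spin 0.002 at [ 0.4223 -0.2594  0.1455] yaw 0.2191 tilt [0. 0.]
wrist pinhead 495 0.09039610714214269 [ 0.4288 -0.2592  0.0897] ((427.15509033203125, -259.4911804199219), 10.742938041687012)
toplug jig [ 70.3521 -14.7477] [114.1559  15.3317] 0.07374309278682412
[ 88.0142 -14.7477] [114.1559  15.3317]
cap 0.09772055334538243 ((516.2872314453125, 96.58544158935547), 30.9346866607666)
hole predicted 198.62291864937538 184.10010118982663
[[144 142 144 143 143 144 144 145 144 145 145 144 145 144 143 145 144 145
  145]
 [144 144 145 144 143 143 144 145 144 146 145 146 147 147 148 140 144 145
  145]
 [144 143 143 143 144 144 147 146 147 148 150 152 152 154 152 133 122 124
  123]
 [143 143 147 146 148 147 152 152 153 156 156 156 156 157 156 147  52  67
   68]
 [144 145 152 153 154 156 155 156 156 157 156 156 155 155 156 147  63  65
   68]
 [144 145 154 155 155 155 155 156 148 136 140 142 156 155 155 149  94  59
   69]
 [
[... 351 characters left out ...]
  69  37  46  67  72 101 149 156 157 150  95
   59]
 [144 145 145 153 156 156 153 121  74  77  81  97 137 156 156 156 150 102
   51]
 [144 144 144 150 156 155 155 154 133 123 121 140 156 156 156 157 153 125
   45]
 [145 145 145 149 156 155 156 157 156 156 156 155 156 156 156 153 136 128
   44]
 [144 144 144 145 156 156 156 156 155 156 155 146 157 157 153 121  82  81
   59]
 [145 144 144 146 154 155 145 139 155 156 151 106 156 155 146  38  52  59
   89]
 [145 144 145 145 141 124 102  89 152 153 147  50 156 156 148  59  34  45
   78]
 [146 144 144 143 126  60  49  54 152 152 148  61 154 156 152 105  28  49
   61]
 [145 146 146 145 143 109  65  70 153 152 150 100 132 155 157 145  28  49
   63]]
```

View pics/w2.png

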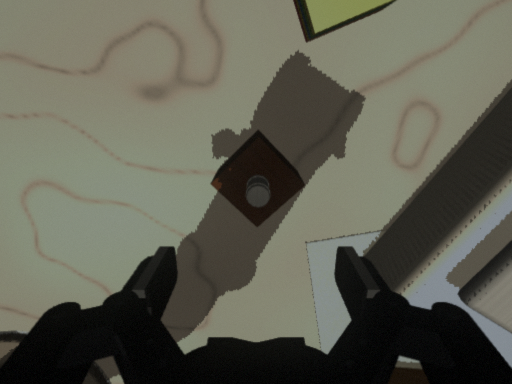

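The wrist view shows the pin head at (258,190), clear between the open fingers. The hole in the top view is at about (198.6,183.7), within 0.5 px of the prediction. I descend on the pin.

```bash
python3 -m jog '[[0.4,0.1,3,0],[0.4,0.1,7,0],[0.4,0.1,9,0],[0.4,0.1,9,0],[0.4,0.1,9,0]]'
python3 - <<'E'
from h import *
go(.4272,-.2592,.038)
E
```

```text
t: 10.28
eef_pos: [0.4254, -0.26, 0.055]
tool_rot: [-0.001, 0.994, 0.108, -0.001]
contact_force: [0.4, -0.5, 0.6]
gripper_width: 1.002
grasp_force: 0.0
shift [ 0.2  -0.04  1.7 ] spin 0.0 at [ 0.4254 -0.26    0.055 ] yaw 0.2173 tilt [-0.002  0.001]
```

```bash
python3 -m jog '[[0.2,0,1,0],[0.2,0,1.7,0],[0.2,0,1.7,0],[0.2,0,1.7,0]]';  python3 -m jog '[[0,0,0,0],[0,0,0,0],[0,0,0,0],[0,0,0,0],[0,0,0,0],[0,0,0,0],[0,0,0,0],[0,0,0,0]]' 1 50
python3 - <<'E'
from h import *
go(.4272,-.2592,.038)
c=cam('side'); cv2.imwrite('pics/crop3.png',cv2.resize(c['pixels'][220:350,130:270,::-1],None,fx=4.5,fy=4.5,interpolation=cv2.INTER_CUBIC))
E
```

```text
t: 10.62
eef_pos: [0.428, -0.2603, 0.0388]
tool_rot: [0.0, 0.994, 0.108, 0.0]
contact_force: [-0.3, 0.7, -0.0]
gripper_width: 1.002
grasp_force: 0.0
t: 11.28
eef_pos: [0.4279, -0.2603, 0.0388]
tool_rot: [0.0, 0.994, 0.108, 0.0]
contact_force: [-1.8, 1.0, 6.1]
gripper_width: 0.215
grasp_force: 48.7
shift [-0.04 -0.12  0.08] spin -0.001 at [ 0.4279 -0.2603  0.0388] yaw 0.2167 tilt [ 0. -0.]
```

View pics/crop3.png

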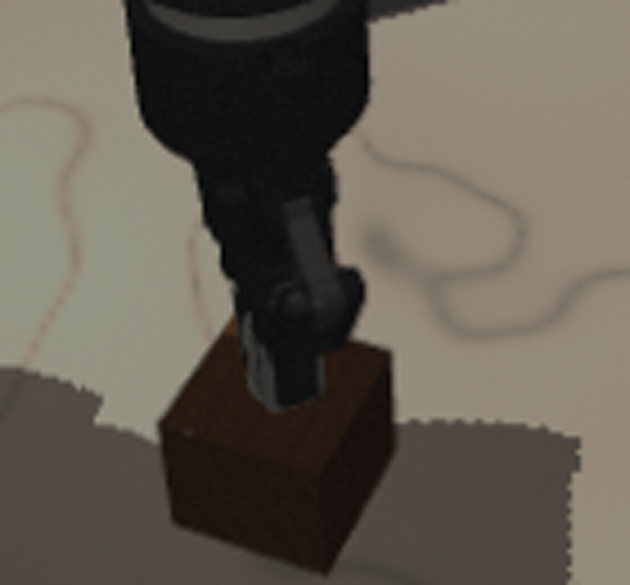

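The pin head is gripped (width about 18 mm, 49 N), with the fingertips just above the rest. I lift it.

```bash
python3 -m jog '[[0,0,-1,0],[0,0,-3,0],[0,0,-6,0],[0,0,-9,0],[0,0,-11.5,0],[0,0,-11.5,0],[0,0,-11.5,0]]'
python3 - <<'E'
from h import *
e=bot.get_obs()['eef_pos']
x,y=jw(.1,0); go(x,y,.16)
E
```

```text
t: 11.92
eef_pos: [0.4287, -0.2607, 0.1552]
tool_rot: [0.001, 0.994, 0.108, 0.001]
contact_force: [-0.3, -0.4, -1.3]
gripper_width: 0.22
grasp_force: 49.2
shift [ 26.2  -33.01  -0.49] spin -0.001 at [ 0.4287 -0.2607  0.1552] yaw 0.2167 tilt [ 0.003 -0.002]
```

```bash
python3 -m jog '[[26.2,-33,-0.5,0],[26.2,-33,-0.5,0],[26.2,-33,-0.5,0],[26.2,-33,-0.5,0],[26.2,-33,-0.5,0],[26.2,-33,-0.5,0],[26.2,-33,-0.5,0],[26.2,-33,-0.5,0],[26.2,-33,-0.5,0],[26.2,-33,-0.5,0],[26.2,-33,-0.5,0],[26.2,-33,-0.5,0],[26.2,-33,-0.5,0],[26.2,-33,-0.5,0],[26.2,-33,-0.5,0],[26.2,-33,-0.5,0],[26.2,-33,-0.5,0],[26.2,-33,-0.5,0]]'
python3 - <<'E'
from h import *
np.set_printoptions(precision=4,suppress=True)
x,y=jw(.1,0); go(x,y,.16)
c=cam('side','s4.png'); w=cam('wrist'); a=np.vstack([cv2.resize(c['pixels'][90:230,170:310],(500,500),interpolation=cv2.INTER_CUBIC)])
cv2.imwrite('pics/crop4.png',np.hstack([a,cv2.resize(w['pixels'],(300,500))])[:,:,::-1])
P=cloud(c).reshape(-1,3); e=bot.get_obs()['eef_pos']
q=P[(np.hypot(P[:,0]-e[0],P[:,1]-e[1])<.03)&(P[:,2]>.08)&(P[:,2]<.175)]
for z in np.arange(.1,.18,.006):
    s=q[(q[:,2]>=z)&(q[:,2]<z+.006)]
    if len(s): print(round(z,3),len(s),s[:,:2].min(0),s[:,:2].max(0),s[:,:2].mean(0))
E
```

```text
t: 13.42
eef_pos: [0.6127, 0.1177, 0.1587]
tool_rot: [0.0, 0.994, 0.108, 0.0]
contact_force: [-1.1, -0.6, -0.0]
gripper_width: 0.219
grasp_force: 49.2
shift [ 0.1  -0.02 -0.13] spin -0.002 at [0.6127 0.1177 0.1587] yaw 0.2157 tilt [ 0. -0.]
0.13 6 [0.6055 0.1139] [0.6128 0.1177] [0.6089 0.1156]
0.136 10 [0.6051 0.1124] [0.6122 0.1166] [0.6086 0.1146]
0.142 10 [0.6048 0.1116] [0.6123 0.1178] [0.6086 0.1149]
0.148 9 [0.6051 0.1135] [0.6126 0.117 ] [0.6092 0.1161]
0.154 9 [0.6043 0.1127] [0.6125 0.1178] [0.6083 0.115 ]
0.16 10 [0.6047 0.1136] [0.6126 0.1207] [0.6083 0.1159]
0.166 8 [0.6048 0.1142] [0.6125 0.1175] [0.6084 0.1156]
0.172 4 [0.6052 0.1141] [0.6121 0.1174] [0.6084 0.1158]
```

View pics/crop4.png

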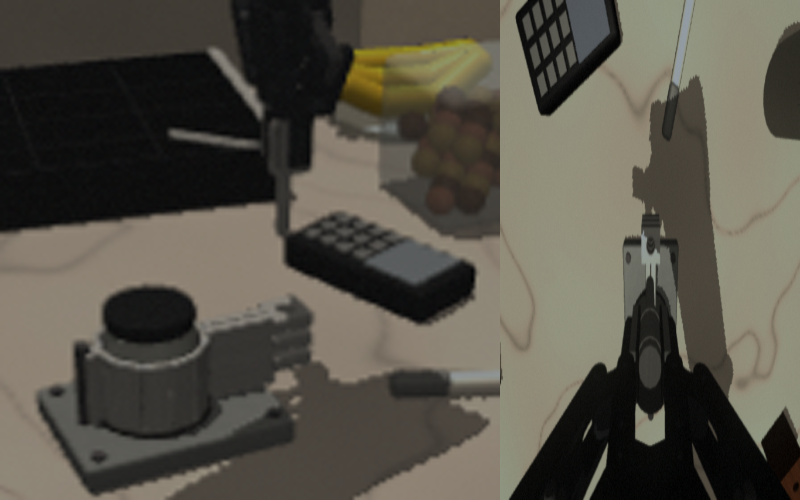

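Run:
```python
from h import *
np.set_printoptions(precision=4,suppress=True)
R=np.array([[np.cos(YAW),-np.sin(YAW)],[np.sin(YAW),np.cos(YAW)]])
for n in('side','wrist'):
    c=cam(n); t=cloud(c).reshape(-1,3); j=(t[:,:2]-O)@R*1e3; j=np.c_[j,t[:,2]*1e3]
    q=j[(abs(j[:,2]-74)<3)&(j[:,0]>89)&(j[:,0]<125)&(abs(j[:,1])<22)]
    print(n,'lug x max',np.percentile(q[:,0],[95,99]),'y',np.percentile(q[:,1],[2,98]),len(q),np.median(q[:,2]))
    k=j[(abs(j[:,0]-100)<12)&(abs(j[:,1])<12)&(j[:,2]>133)&(j[:,2]<165)]
    print('  shank',len(k),'x',np.percentile(k[:,0],[2,98]),'y',np.percentile(k[:,1],[2,98]))
    k=j[(abs(j[:,0]-100)<12)&(abs(j[:,1])<12)&(j[:,2]>105)]; print('  lowest',np.sort(k[:,2])[:3])
    q=j[(abs(j[:,2]-98)<3)&(np.hypot(j[:,0],j[:,1])<38)]; 
    if len(q): print('  cap',cv2.minEnclosingCircle(q[:,:2].astype(np.float32)))
```

```text
side lug x max [111.105  111.6853] y [-15.3903  15.9265] 53 72.91929035325445
  shank 49 x [90.7119 98.8075] y [-4.6235  1.8463]
  lowest [130.9327 131.4843 133.2264]
  cap ((-0.124553382396698, -1.5382070541381836), 32.35462951660156)
wrist lug x max [114.7499 115.0262] y [-15.2657  13.7452] 743 74.67523341965945
  shank 264 x [ 98.9849 103.3561] y [-3.7255  5.5084]
  lowest [134.1565 134.5326 134.5349]
  cap ((-10.09130859375, -0.3888772428035736), 24.270532608032227)
```

```bash
python3 -m jog '[[0.2,0.05,2,0],[0.2,0.05,4.5,0],[0.2,0.05,4.5,0],[0.2,0.05,4.5,0],[0.2,0.05,4.5,0]]'
python3 - <<'E'
from h import *
x,y=jw(.1,0); go(x,y,.0568)
R=np.array([[np.cos(YAW),-np.sin(YAW)],[np.sin(YAW),np.cos(YAW)]])
c=cam('wrist'); t=cloud(c).reshape(-1,3); j=(t[:,:2]-O)@R*1e3; j=np.c_[j,t[:,2]*1e3]
k=j[(abs(j[:,0]-100)<12)&(abs(j[:,1])<12)&(j[:,2]>90)&(j[:,2]<125)]
print('shank',len(k),'x',np.percentile(k[:,0],[2,98]),'y',np.percentile(k[:,1],[2,98]))
cv2.imwrite('pics/crop5.png',np.hstack([cv2.resize(x,(400,400),interpolation=cv2.INTER_CUBIC) for x in (c['pixels'][130:280,180:330],cam('side')['pixels'][110:210,200:300])])[:,:,::-1])
E
```

```text
t: 14.03
eef_pos: [0.6153, 0.1187, 0.1145]
tool_rot: [-0.0, 0.994, 0.108, 0.0]
contact_force: [0.5, 0.7, 0.8]
gripper_width: 0.217
grasp_force: 49.2
shift [-0.18  0.03  5.77] spin -0.0 at [0.6153 0.1187 0.1145] yaw 0.2169 tilt [0.001 0.   ]
shank 288 x [101.64535005 105.98535189] y [-3.78804738  5.41059989]
```

View pics/crop5.png

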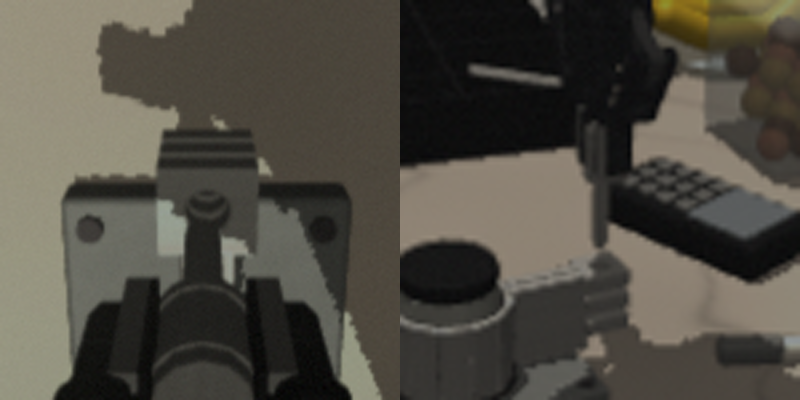

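The wrist view shows the hole at (208,207) with the pin nose right over it. I lower the pin slowly.

```bash
python3 -m jog '[[-0.05,0.05,0.7,0],[-0.05,0.05,1.4,0],[-0.05,0.05,2.0,0],[-0.05,0.05,2.6,0],[-0.05,0.05,3.0,0],[-0.05,0.05,3.0,0]]'; python3 -c "
from h import *
go(*jw(.1,0),.0568)"
```

```text
t: 14.63
eef_pos: [0.6138, 0.1175, 0.0822]
tool_rot: [0.0, 0.994, 0.108, -0.001]
contact_force: [-0.2, 0.4, -0.3]
gripper_width: 0.219
grasp_force: 49.2
shift [-0.   -0.06  2.54] spin -0.0 at [0.6138 0.1175 0.0822] yaw 0.2169 tilt [-0.002 -0.   ]
```

```bash
python3 -m jog '[[0.05,0,0.6,0],[0.05,0,1.2,0],[0.05,0,1.8,0],[0.05,0,2.2,0],[0.05,0,2.2,0],[0.05,0,2.2,0]]'; python3 -c "
from h import *
go(*jw(.1,0),.0568)"
```

```text
t: 15.13
eef_pos: [0.6146, 0.1179, 0.0611]
tool_rot: [0.0, 0.994, 0.108, -0.0]
contact_force: [0.3, -0.4, -0.2]
gripper_width: 0.219
grasp_force: 49.2
shift [-0.09 -0.04  0.43] spin -0.001 at [0.6146 0.1179 0.0611] yaw 0.2168 tilt [-0.001 -0.   ]
```

```bash
python3 -m jog '[[0,0,0.2,0],[0,0,0.4,0],[0,0,0.5,0],[0,0,0.5,0],[0,0,0.5,0]]'; python3 -c "
from h import *
go(*jw(.1,0),.0568)"
```

```text
t: 15.55
eef_pos: [0.615, 0.118, 0.0569]
tool_rot: [0.0, 0.994, 0.108, 0.0]
contact_force: [-1.0, -0.6, 2.3]
gripper_width: 0.219
grasp_force: 49.8
shift [-0.13 -0.04  0.01] spin -0.0 at [0.615  0.118  0.0569] yaw 0.2168 tilt [ 0. -0.]
```

The pin head is on the lug (light contact, expected height). I release, then check.

```bash
python3 -m jog '[[0,0,0,0],[0,0,0,0],[0,0,0,0],[0,0,0,0],[0,0,0,0],[0,0,0,0],[0,0,-3,0],[0,0,-5,0],[0,0,-5,0],[0,0,-5,0]]' -1 60
python3 - <<'E'
from h import *
go(*jw(.0605,0),.027)
R=np.array([[np.cos(YAW),-np.sin(YAW)],[np.sin(YAW),np.cos(YAW)]])
for n in('side','wrist'):
    c=cam(n); t=cloud(c).reshape(-1,3); j=np.c_[(t[:,:2]-O)@R*1e3,t[:,2]*1e3]
    k=j[(np.hypot(j[:,0]-100,j[:,1])<14)&(j[:,2]>85)&(j[:,2]<125)]
    print(n,len(k),'top z',np.percentile(k[:,2],[90,97]),'x',np.percentile(k[:,0],[2,98]),'y',np.percentile(k[:,1],[2,98]))
    if n=='side': s=c['pixels'][110:210,200:300]
    else: w=c['pixels'][130:330,150:350]
cv2.imwrite('pics/crop6.png',np.hstack([cv2.resize(x,(400,400),interpolation=cv2.INTER_CUBIC) for x in (w,s)])[:,:,::-1])
E
```

```text
t: 16.38
eef_pos: [0.6158, 0.1182, 0.1078]
tool_rot: [-0.0, 0.994, 0.108, 0.001]
contact_force: [0.2, -0.4, -1.3]
gripper_width: 0.995
grasp_force: 0.0
shift [-4.19 -0.03  8.07] spin -0.001 at [0.6158 0.1182 0.1078] yaw 0.2166 tilt [0.003 0.001]
side 93 top z [107.641728   108.22803102] x [ 88.57761402 106.29061679] y [-10.57467074   7.86817209]
wrist 1006 top z [109.19362959 109.62367265] x [ 92.71634541 110.72949524] y [-9.48595347  9.46820562]
```

View pics/crop6.png

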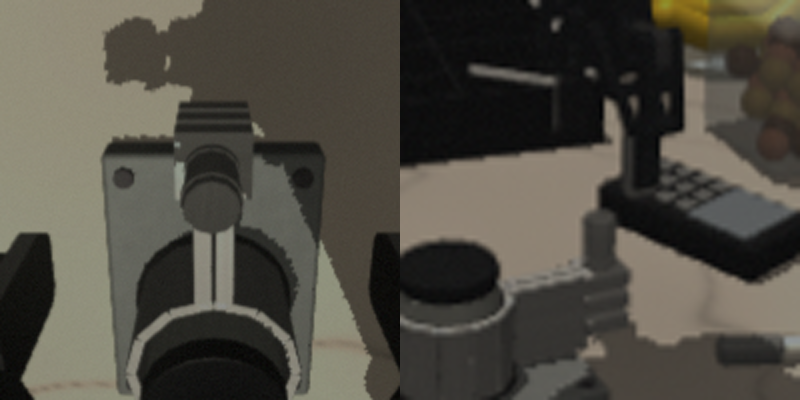

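The pin stands home: head top at 108 mm, upright on the lug at (210,200), and the ears are parallel. I move over the ears and down.

```bash
python3 -m jog '[[-2,0,0,0],[-4.1,0,0,0],[-4.1,0,0,0],[-4.1,0,3,0],[-4.1,0,6,0],[-4.1,0,7.5,0],[-4.1,0,8,0],[-4.1,0,8,0],[-4.1,0,8,0],[-4.1,0,8,0]]'; python3 -c "
from h import *
go(*jw(.0605,0),.027)"
```

```text
t: 17.32
eef_pos: [0.5758, 0.1095, 0.0275]
tool_rot: [-0.0, 0.994, 0.108, 0.001]
contact_force: [-0.3, 0.1, -0.4]
gripper_width: 1.0
grasp_force: 0.0
shift [-0.07 -0.02  0.05] spin -0.0 at [0.5758 0.1095 0.0275] yaw 0.2168 tilt [0.002 0.001]
```

```bash
python3 -m jog '[[0,0,0,0],[0,0,0,0],[0,0,0,0],[0,0,0,0],[0,0,0,0],[0,0,0,0],[0,0,0,0],[0,0,0,0],[0,0,0,0],[0,0,0,0],[0,0,0,0],[0,0,0,0]]' 1 50
python3 - <<'E'
from h import *
c=cam('side'); w=cam('wrist')
cv2.imwrite('pics/crop7.png',np.hstack([cv2.resize(x,(400,400),interpolation=cv2.INTER_CUBIC) for x in (w['pixels'][130:330,150:350],c['pixels'][110:220,180:290])])[:,:,::-1])
R=np.array([[np.cos(YAW),-np.sin(YAW)],[np.sin(YAW),np.cos(YAW)]])
t=cloud(c).reshape(-1,3); j=np.c_[(t[:,:2]-O)@R*1e3,t[:,2]*1e3]
q=j[(np.hypot(j[:,0],j[:,1])<28)&(abs(j[:,2]-98)<6)]; print('cap',np.median(q[:,2]))
k=j[(np.hypot(j[:,0]-97,j[:,1])<12)&(j[:,2]>85)&(j[:,2]<112)]; print('pin top',np.percentile(k[:,2],[90,97]))
E
```

```text
t: 18.32
eef_pos: [0.5751, 0.1083, 0.0269]
tool_rot: [0.0, 0.994, 0.108, 0.0]
contact_force: [-0.9, -3.1, 5.7]
gripper_width: 0.186
grasp_force: 52.3
cap 97.30781613550477
pin top [106.59842165 107.53751448]
```

View pics/crop7.png

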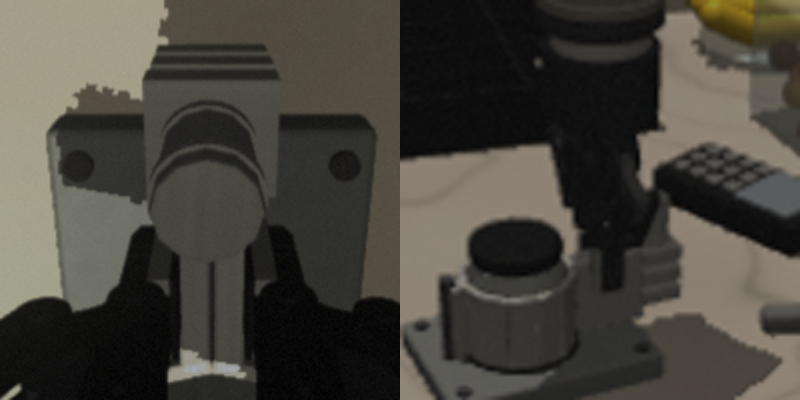

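One finger presses on each ear with about 52 N. The pin is home and untouched, the canister cap is at 97.3 mm. I hand in.

```bash
python3 -c "
from station import bot
print(bot.hand_in())"
```

```text
the job is handed in; nothing more can be done
None
```

The job is handed in, with no verdict returned: the canister is home, the clamp is shut, the pin head is on the top lug, and the gripper is still squeezing both ears at about 52 N, about 18 s into the 69 s limit.

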